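# Feel out the free play of the root grader's crank and leave it centred

### The job

The jaw coupling under the hand crank of the bench root grader is worn. Take the crank by its upright grip, swing it gently clockwise (seen from above) until you feel the coupling take up, then anticlockwise until it takes up on the other side, without forcing it. Then leave the crank standing free in the middle of its free play and let go, without disturbing the things lying about.

Things in the scene. Friction and masses are not known exactly. Their poses are not given: they have to be found in the camera images.
- grader: The bench root grader, fixed to the table: a grey drive box 170 x 170 x 75 mm with a round dark coupling guard (radius 64 mm, its top 103 mm above the table) in its middle, and beyond it a bed of rollers 360 mm long. Origin: centre of the box's underside, on the table; x points along the roller bed (roughly away from the robot), z up.
- pivot (a point): Point on the crank's vertical turning axis, 165 mm above the table. The free play of the coupling under it is 14 to 26 degrees in all (34 to 62 mm at the grip). Its ends are hidden in the guard, differ each time, bear no fixed relation to the drive box, and can only be felt; the crank starts within the play, off its middle.
- crank: The steel hand crank on top of the guard: a flat arm 28 mm wide, 12 mm thick, its top 123 mm above the table. It turns about the vertical axis through its origin (on the table plane under the pivot); its x axis points from that axis to the grip, z up. Within its free play it turns stiffly (about 1.2 N at the grip) and stays where it is left.
- grip (a point): Middle of the crank's upright grip: a black round sleeve, diameter 29 mm, 126 to 201 mm above the table (pin end 207), spinning freely on its pin; 140 mm from the turning axis, 165 mm above the table. Past either end of the free play a rubber insert pushes back, about 1 N more per further mm at the grip, alike both ways; keep it under about 12 N.
- brush: Bystander: hand brush lying on the table. Leave it alone.
- tub: Bystander: white plastic bowl, 100 mm wide, 75 mm high; origin under its centre. Leave it alone.
- collar: Bystander: steel ring, 48 mm wide, 22 mm high; origin under its centre. Leave it alone.
- root: Bystander: a brown root about 125 mm long, 22 mm thick, lying on the table. Leave it alone.

How it is judged:
By the outcome, as a careful person would: the job done as asked, in the order asked, and still so for the second after the job is handed in, with the robot touching nothing.
It also fails if it takes over 64 s, if anything falls off the work surface, if the arm or the gripper's body presses on something with over 40 N, if the wrist force passes 120 N, or if a joint passes its speed limit or range.

### The arm

A 7-joint arm with a two-finger parallel gripper is mounted at the origin on the work surface. World frame = base frame: x ahead of the robot, y to its left, z up, the work surface at z = 0. Lengths are in m, angles in degrees, forces in N, time in s.
With the tool pointing down it reaches from about 0.4 to 0.875 m from the base axis. Payload 4.4 kg.
Tool frame: the origin (TCP) lies at the centre of the arm's flange, where the gripper is bolted on; the fingertips stand 173 mm ahead of it and the grasp point (between the pads) lies 155 mm ahead of it; y points along the fingers, z is the direction in which the jaws open and shut, and the axes are right-handed (so a half turn about y gives the same grasp; the last joint's range is limited). The gripper opens to 85 mm and grips with 20 to 120 N. Pads are 22 mm wide; open, the fingers measure 114 mm over their backs; the gripper's body (76 mm by 85 mm) begins 54 mm behind the grasp point. The pads swing forward as they close: fully open they stand 13 mm farther back than shut.
Start: joints at [-69.947, 36.005, 2.206, 86.941, -1.547, 57.084, -1.146], TCP at [0.263, 0.595, 0.405] pointing down, gripper open.
Joint ranges: [-175.42, 175.42], [-21.48, 121.26], [-71.46, 75.88], [10.55, 141.38], [-63.04, 243.04], [13.31, 113.54], [-168.57, 168.57]. Speed limits (degrees/s): [147.25, 147.25, 180, 180, 180, 180, 180].

### API

Orientations are given as a 3x3 rotation matrix whose columns are the frame's x, y, z axes.
In Python, from cell import ctrl gives the robot as it stands.
- The arm moves only by the tool play_rows, never from a script. Its argument "commands" is a list of rows, each a list of 3 entries, a list of its own where there are three numbers: the finger opening in mm, from 0 to 85.4, then the shift along the tool's x, y, z in mm, then the turn, a rotation vector about the tool's x, y, z in degrees. In form: [[gripper, [x, y, z], [rx, ry, rz]], ...]. A call has 1 to 8 rows; each row is the pose to reach, as a shift and turn from the pose commanded when the call began, along the tool's axes at that moment; what a row does not reach only later rows make up. A row lasts 1/10 s, in which the tool goes at most 50 mm and 8.59 degrees, less where a joint would pass 70% of its speed; a pose out of reach is approached as far as the arm can. A call with a gripper value outside its range is refused whole. The fingers move at their own pace and stop on an object; the grip force is fixed at half the most. Time passes only in rows, so rows that repeat a pose let the fingers close. It gives the time, the measured TCP pose, the force and the opening at its end, in the units of the state.
- ctrl.get_state(): the state, without advancing time (a new reading comes with each control period).
- ctrl.capture(name): name is "scene" or "side" or "wrist"; returns a dict with "frame" (400x640x3 uint8, blue, green, red), "fov_y" (degrees; the focal length in pixels is half the picture's height over the tangent of half this angle, whatever the lens; pixels are square), "cx", "cy" (the principal point, pixels), "world_to_cam" (4x4, takes a point from world to camera coordinates). Camera axes: x right, y down, z forward; pixel columns grow to the right and rows downward; lengths in m; the calibration is good to about 2 mm. A picture is of the moment at which its call begins. There is no depth.
- ctrl.finish_job(): hands the job in, once; it reports no verdict.
The state is a dict: "t": time; "joint_pos": joint angles; "qvel": joint speeds; "joint_efforts": joint torques, N m; "position": TCP position; "orientation": TCP orientation; "force": force on the tool from outside, world axes, zero at the start; "ft_torque": the same for the moment, N m; "width": finger opening in m.
Only numpy, scipy, OpenCV 4.12 (cv2) and the standard library are available. Lean on these libraries where they do the work, as an engineer would, in place of code of your own. Each camera call takes 0.05 s, during which the arm holds its last target.

## Working session

There is one attempt and no reset: what is moved stays moved. The work goes in short steps, Python scripts to look and compute and a tool call to move; the robot and the scene stay as the last step left them, time stands still between calls to the robot, and variables do not carry over. Pictures are saved under pics/ and viewed, and the job is handed in when it is done.

Besides the shell and the picture viewer there is one more tool, called after "Request:" as a command line: name --argument value ..., lists and objects as JSON in quotes. play_rows: Moves the arm, as the interface text tells. Its arguments: {"type":"object","properties":{"commands":{"type":"array"}},"required":["commands"]}

```bash
mkdir -p pics; ls; cat > h.py <<'E'
import numpy as np,cv2,json
from cell import ctrl
def K(c):
    f=200/np.tan(np.radians(c['fov_y'])/2); return f,c['cx'],c['cy']
def ray(c,u,v):
    f,cx,cy=K(c);M=np.array(c['world_to_cam']);R=M[:3,:3];t=M[:3,3]
    return -R.T@t, R.T@np.array([(u-cx)/f,(v-cy)/f,1.])
def onz(c,u,v,z):
    o,d=ray(c,u,v);return o+d*(z-o[2])/d[2]
def proj(c,p):
    f,cx,cy=K(c);M=np.array(c['world_to_cam']);q=M[:3,:3]@np.array(p)+M[:3,3];return cx+f*q[0]/q[2],cy+f*q[1]/q[2]
E
python3 - <<'E'
from h import *
import pickle
d={}
for n in("scene","side","wrist"):
    c=ctrl.capture(n);d[n]=c;cv2.imwrite(f"pics/{n}0.png",c["frame"]);print(n,c['fov_y'],np.round(ray(c,320,200),3).tolist())
pickle.dump(d,open("c0.pkl","wb"))
s=ctrl.get_state();print(s)
E
```

```text
pics
scene 44.100187795701046 [[0.82, -0.692, 1.204], [-0.243, 0.508, -0.827]]
side 52.436380740406506 [[0.432, 1.008, 0.812], [0.023, -0.822, -0.569]]
wrist 62.21754222137103 [[0.199, 0.622, 0.373], [0.251, -0.119, -0.961]]
{'t': 0.15, 'joint_pos': array([-69.94578659,  36.04769932,   2.20501262,  86.98315366,
        -1.54687137,  57.08551925,  -1.1463728 ]), 'qvel': array([-0.12517285, -0.15952141,  0.02856103, -0.19254626, -0.0791541 ,
        0.05485552,  0.02827561]), 'joint_efforts': array([ 1.60633073e-03, -5.63800335e+01,  1.22770485e+00, -1.93652469e+01,
        1.11646522e-02,  7.44828751e-03, -3.08655535e-05]), 'position': array([0.26244997, 0.59441092, 0.40398824]), 'orientation': array([[ 9.14773921e-01, -5.81505778e-04,  4.03965760e-01],
       [-4.03966177e-01, -1.39588608e-03,  9.14772856e-01],
       [ 3.19444803e-05, -9.99998857e-01, -1.51182885e-03]]), 'force': array([0.8130983 , 0.68064771, 0.66839902]), 'ft_torque': array([-0.01234956,  0.0118093 , -0.00558929]), 'width': 0.08556124694915618}
```

View pics/scene0.png

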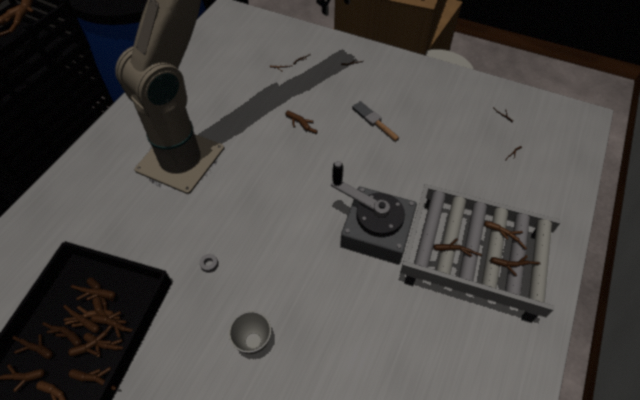

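View pics/side0.png

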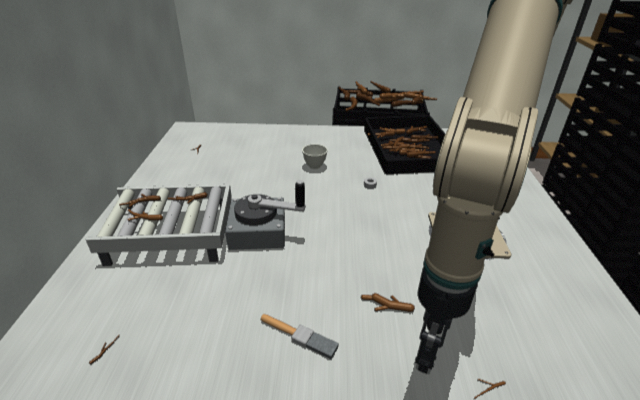

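View pics/wrist0.png

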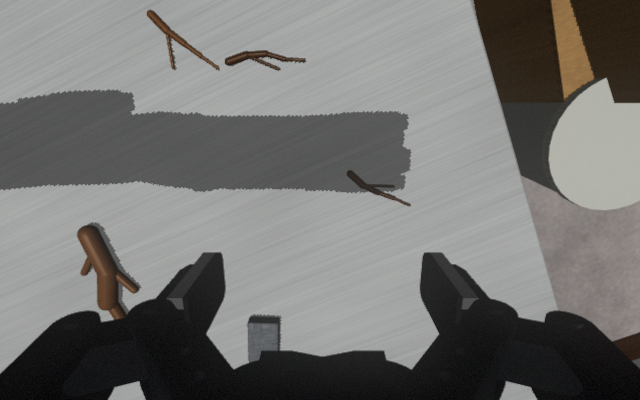

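The scene view shows the grip at about (338,173) and the pivot hub at about (382,206). In the side view they are at about (300,194) and (255,200). Next I'll measure them precisely.

```bash
python3 - <<'E'
from h import *
import pickle
d=pickle.load(open("c0.pkl","rb"))
def crop(n,x,y,w,h,k):
    return cv2.resize(d[n]["frame"][y:y+h,x:x+w],None,fx=k,fy=k,interpolation=cv2.INTER_CUBIC)
a=np.clip(crop("scene",320,150,100,75,8)*1.6,0,255).astype(np.uint8);b=np.clip(crop("side",220,165,100,75,8)*1.4,0,255).astype(np.uint8)
cv2.imwrite("pics/z1.png",a);cv2.imwrite("pics/z2.png",b)
def tri(p,q):
    A=[];B=[]
    for n,(u,v) in (("scene",p),("side",q)):
        o,r=ray(d[n],u,v);r/=np.linalg.norm(r);P=np.eye(3)-np.outer(r,r);A.append(P);B.append(P@o)
    x=np.linalg.lstsq(np.vstack(A),np.hstack(B),rcond=None)[0];return x
for n,(x,y,w,h),z in (("scene",(325,155,25,35),.1635),("side",(285,175,25,38),.1635)):
    g=d[n]["frame"][y:y+h,x:x+w].max(2);m=(g<45).astype(np.uint8)
    k,l,s,c=cv2.connectedComponentsWithStats(m);i=1+s[1:,4].argmax();print(n,s[i]+[x,y,0,0,0],c[i]+[x,y],onz(d[n],*(c[i]+[x,y]),z))
print(tri((338,173),(300,194)),tri((382,206),(255,200)))
E
```

```text
scene [333 165  10  21 175] [337.2 175. ] [0.52062047 0.03869896 0.1635    ]
side [296 184   8  23 176] [299.53977273 195.01704545] [0.51745081 0.04942709 0.1635    ]
[0.51814881 0.04530558 0.16380282] [0.65498131 0.02390724 0.12284108]
```

View pics/z1.png

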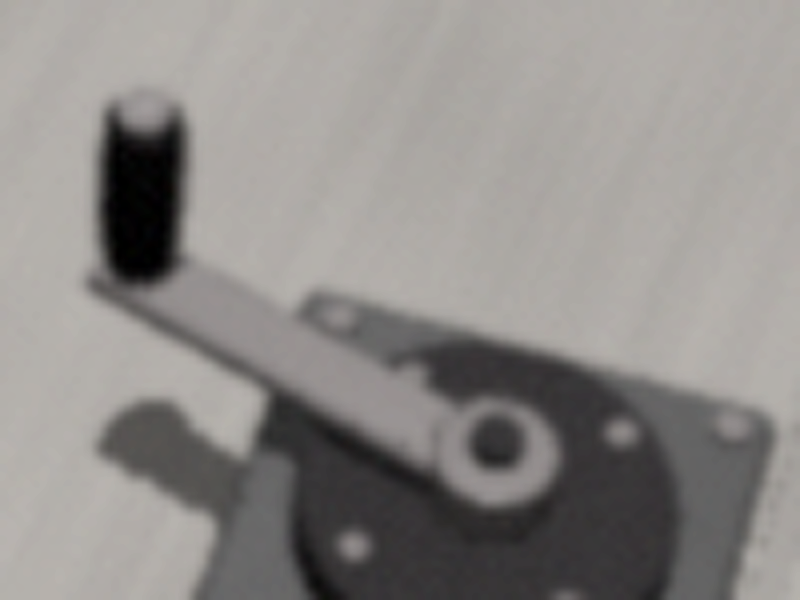

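View pics/z2.png

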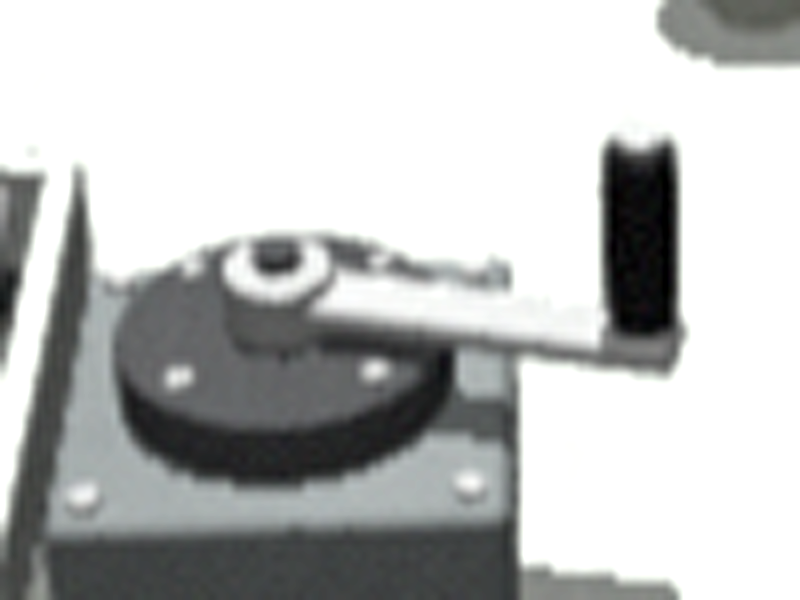

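```bash
python3 - <<'E'
from h import *
import pickle
d=pickle.load(open("c0.pkl","rb"))
def tri(p,q):
    A=[];B=[]
    for n,(u,v) in (("scene",p),("side",q)):
        o,r=ray(d[n],u,v);r/=np.linalg.norm(r);P=np.eye(3)-np.outer(r,r);A.append(P);B.append(P@o)
    return np.linalg.lstsq(np.vstack(A),np.hstack(B),rcond=None)[0]
g=tri((337.7,164),(299.9,181.8));g2=tri((337.5,184),(300,206));h=tri((382.1,205.),(254.6,196.7))
print(g,g2,h,np.linalg.norm((g-h)[:2]),np.degrees(np.arctan2(*(g-h)[1::-1])))
s=ctrl.get_state();R=s['orientation'];print(R,s['position'],s['joint_pos'])
E
```

```text
[0.51752899 0.04329188 0.20384951] [0.51924814 0.04202292 0.11916582] [0.65575444 0.02060101 0.13247506] 0.1400755162541352 170.67756542606872
[[ 9.14773921e-01 -5.81505778e-04  4.03965760e-01]
 [-4.03966177e-01 -1.39588608e-03  9.14772856e-01]
 [ 3.19444803e-05 -9.99998857e-01 -1.51182885e-03]] [0.26244997 0.59441092 0.40398824] [-69.94578659  36.04769932   2.20501262  86.98315366  -1.54687137
  57.08551925  -1.1463728 ]
```

```bash
cat >> h.py <<'E'
def delta(target,rotz=None):
    s=ctrl.get_state();R=np.array(s['orientation']);p=np.array(s['position'])
    print("t",s['t'],"pos",p.round(4),"F",np.round(s['force'],2),"w",s['width'])
    print("tool mm",(R.T@(np.array(target)-p)*1000).round(1),"jaw dir deg",np.degrees(np.arctan2(R[1,2],R[0,2])).round(2))
E
python3 -c "
from h import *
delta([.5184,.0427,.404])"
```

```text
t 0.15 pos [0.2624 0.5944 0.404 ] F [0.81 0.68 0.67] w 0.08556124694915618
tool mm [ 457.     0.6 -401.3] jaw dir deg 66.17
```

Request:
play_rows --commands '[[85,[38,0,-33.5],[0,-4,0]],[85,[76,0,-67],[0,-8,0]],[85,[114,0,-100],[0,-12,0]],[85,[152,0,-134],[0,-14.5,0]],[85,[190,0,-167],[0,-14.5,0]],[85,[228,0,-200],[0,-14.5,0]],[85,[266,0,-234],[0,-14.5,0]],[85,[300,0,-264],[0,-14.5,0]]]'

```text
t: 0.95
position: [0.4308, 0.23, 0.4047]
orientation: [[0.987, 0.0, 0.162], [-0.162, 0.0, 0.987], [0.0, -1.0, 0.0]]
force: [1.7, 0.1, -1.1]
width: 0.085
```

```bash
python3 -c "
from h import *
delta([.5184,.0427,.404])"
```

```text
t 0.95 pos [0.4308 0.23   0.4047] F [ 1.7   0.07 -1.12] w 0.08503031936430783
tool mm [ 116.8    0.7 -170.6] jaw dir deg 80.68
```

Request:
play_rows --commands '[[85,[25,0,-37],[0,0,0]],[85,[50,0,-74],[0,0,0]],[85,[75,0,-111],[0,0,0]],[85,[100,0,-148],[0,0,0]],[85,[117,0,-173],[0,0,0]],[85,[117,0,-173],[0,0,0]],[85,[117,0,-173],[0,0,0]]]'

```text
t: 1.65
position: [0.5177, 0.0418, 0.4044]
orientation: [[0.986, -0.001, 0.164], [-0.164, 0.0, 0.986], [-0.001, -1.0, 0.0]]
force: [-0.8, -0.0, -0.2]
width: 0.0852
```

```bash
python3 -c "
from h import *
delta([.5184,.0427,.325])
c=ctrl.capture('wrist');cv2.imwrite('pics/w1.png',c['frame'])
c=ctrl.capture('side');cv2.imwrite('pics/s1.png',c['frame'])"
```

```text
t 1.65 pos [0.5177 0.0418 0.4044] F [-0.81 -0.02 -0.17] w 0.0852256226781205
tool mm [ 0.6 79.4  1. ] jaw dir deg 80.57
```

View pics/w1.png

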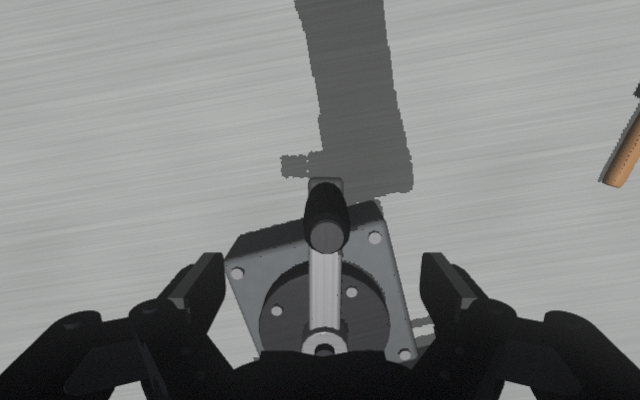

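View pics/s1.png

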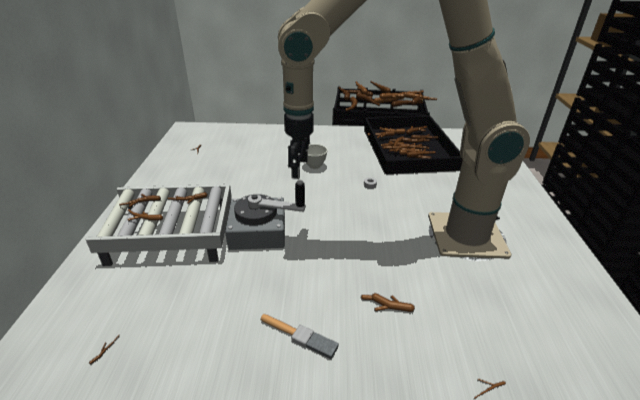

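The wrist view shows the pin end at about (326,236), nearly midway between the fingers (cols 222 and 422), and the crank pointing straight down in the picture.

```bash
python3 -c "
from h import *
c=ctrl.capture('wrist');print(onz(c,326,238,.201), onz(c,325,351,.13))
delta([.5184,.0427,.325])"
```

```text
[0.5204421  0.04529475 0.201     ] [0.65551382 0.02385047 0.13      ]
t 1.8 pos [0.5173 0.0437 0.4046] F [0.08 0.35 0.58] w 0.08512701927089703
tool mm [ 1.3 79.6 -0.9] jaw dir deg 80.81
```

Request:
play_rows --commands '[[85,[1,15,1],[0,0,0]],[85,[1,30,1],[0,0,0]],[85,[1,45,1],[0,0,0]],[85,[1,60,1],[0,0,0]],[85,[1,70,1],[0,0,0]],[85,[1,78,1],[0,0,0]],[85,[1,78,1],[0,0,0]]]'

```text
t: 2.5
position: [0.5185, 0.0436, 0.3259]
orientation: [[0.987, -0.002, 0.161], [-0.161, -0.0, 0.987], [-0.002, -1.0, -0.0]]
force: [-0.2, 0.0, -0.1]
width: 0.0854
```

```bash
python3 -c "
from h import *
delta([.519,.044,.325])
c=ctrl.capture('wrist');cv2.imwrite('pics/w2.png',c['frame'])"
```

```text
t 2.5 pos [0.5185 0.0436 0.3259] F [-0.23  0.04 -0.14] w 0.08543690029248413
tool mm [0.4 0.9 0.5] jaw dir deg 80.73
```

View pics/w2.png

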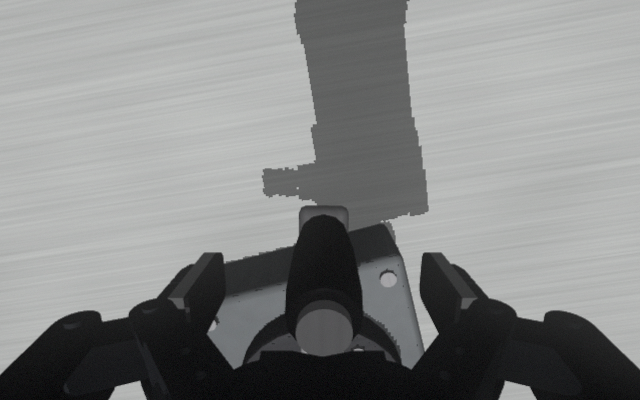

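The grip sits between the pads at about (323,300), so I'm closing.

Request:
play_rows --commands '[[60,[0,0,0],[0,0,0]],[45,[0,0,0],[0,0,0]],[36,[0,0,0],[0,0,0]],[32,[0,0,0],[0,0,0]],[25,[0,0,0],[0,0,0]],[25,[0,0,0],[0,0,0]],[25,[0,0,0],[0,0,0]],[25,[0,0,0],[0,0,0]]]'

```text
t: 3.35
position: [0.519, 0.0431, 0.3272]
orientation: [[0.987, 0.001, 0.162], [-0.162, 0.0, 0.987], [0.001, -1.0, 0.0]]
force: [-1.6, 0.9, 5.8]
width: 0.0278
```

```bash
python3 -c "
from h import *
delta([.519,.044,.325])
print(ctrl.get_state()['ft_torque'])
c=ctrl.capture('wrist');cv2.imwrite('pics/w3.png',c['frame'])
delta([.519,.044,.325])"
```

```text
t 3.35 pos [0.519  0.0431 0.3272] F [-1.64  0.9   5.79] w 0.027818721599800086
tool mm [-0.1  2.2  0.9] jaw dir deg 80.67
[0.01036429 0.26049692 0.04128211]
t 3.4 pos [0.519  0.0431 0.3272] F [-0.31 -0.    6.19] w 0.02773621315988255
tool mm [-0.1  2.2  0.9] jaw dir deg 80.67
```

View pics/w3.png

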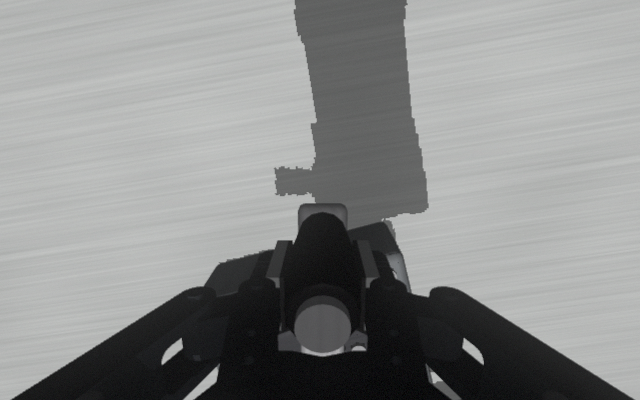

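Request:
play_rows --commands '[[25,[0,0,1],[0,0.41,0]],[25,[0,0,2],[0,0.82,0]],[25,[0,0,3],[0,1.23,0]],[25,[0.06,0,4],[0,1.64,0]],[25,[0.06,0,4],[0,1.64,0]],[25,[0.06,0,4],[0,1.64,0]]]'

```text
t: 4.0
position: [0.5197, 0.0468, 0.3272]
orientation: [[0.982, 0.0, 0.19], [-0.19, -0.0, 0.982], [0.0, -1.0, -0.0]]
force: [-1.9, -0.9, 5.8]
width: 0.0275
```

```bash
cat > m.py <<'E'
from h import *
import sys
n=int(sys.argv[1]) if len(sys.argv)>1 else 4
P=np.array([.6555,.022]);F=[];X=[];T=[]
for i in range(n):
    s=ctrl.get_state();p=np.array(s['position']);X.append(p);F.append(s['force']);T.append(s['ft_torque'])
    if i<n-1: ctrl.capture('wrist')
p=np.mean(X,0);f=np.mean(F,0);r=p[:2]-P;th=np.arctan2(r[1],r[0])
rad=r/np.linalg.norm(r);tan=np.array([-rad[1],rad[0]])
sf=[round(float(np.array(q)[:2]@tan),2) for q in F]
print("t",round(s['t'],2),"pos",(p*1000).round(1),"R",(np.linalg.norm(r)*1000).round(1),"th",np.degrees(th).round(2),"Ftan(CCW+)",(f[:2]@tan).round(2),sf,"Frad",(f[:2]@rad).round(2),"Fz",f[2].round(2),"M",np.mean(T,0).round(3))
E
python3 m.py
```

```text
t 4.15 pos [519.7  46.9 327.2] R 138.1 th 169.62 Ftan(CCW+) 0.6 [1.22, -0.03, 1.01, 0.19] Frad 1.12 Fz 5.81 M [-0.087  0.3   -0.009]
```

Request:
play_rows --commands '[[25,[0,0,1.3],[0,0.55,0]],[25,[0,0,2.7],[0,1.1,0]],[25,[0.06,0,4],[0,1.64,0]],[25,[0.1,0,5],[0,2.05,0]],[25,[0.13,0,6],[0,2.46,0]],[25,[0.13,0,6],[0,2.46,0]],[25,[0.13,0,6],[0,2.46,0]]]'

```text
t: 4.85
position: [0.5209, 0.0528, 0.3272]
orientation: [[0.973, 0.0, 0.232], [-0.232, -0.0, 0.973], [0.0, -1.0, 0.0]]
force: [-1.0, -1.3, 5.6]
width: 0.0272
```

```bash
python3 m.py
```

```text
t 5.0 pos [520.9  52.8 327.2] R 138.0 th 167.12 Ftan(CCW+) 1.18 [1.46, 1.48, 1.15, 0.63] Frad 0.54 Fz 5.94 M [-0.092  0.277  0.02 ]
```

Request:
play_rows --commands '[[25,[0,0,1.3],[0,0.55,0]],[25,[0,0,2.7],[0,1.1,0]],[25,[0.06,0,4],[0,1.64,0]],[25,[0.06,0,4],[0,1.64,0]],[25,[0.06,0,4],[0,1.64,0]]]'

```text
t: 5.5
position: [0.5219, 0.0567, 0.3272]
orientation: [[0.966, 0.0, 0.26], [-0.26, -0.0, 0.966], [0.0, -1.0, 0.0]]
force: [-1.4, 0.3, 5.1]
width: 0.0275
```

```bash
python3 m.py
```

```text
t 5.65 pos [521.9  56.7 327.2] R 138.0 th 165.43 Ftan(CCW+) 0.3 [0.1, 0.1, 0.27, 0.73] Frad 1.11 Fz 5.5 M [-0.038  0.258  0.006]
```

Request:
play_rows --commands '[[25,[0,0,1.3],[0,0.55,0]],[25,[0,0,2.7],[0,1.1,0]],[25,[0.06,0,4],[0,1.64,0]],[25,[0.1,0,5],[0,2.05,0]],[25,[0.13,0,6],[0,2.46,0]],[25,[0.13,0,6],[0,2.46,0]],[25,[0.13,0,6],[0,2.46,0]]]'

```text
t: 6.35
position: [0.5236, 0.0624, 0.3272]
orientation: [[0.954, 0.001, 0.301], [-0.301, -0.0, 0.954], [0.0, -1.0, 0.0]]
force: [-2.0, -0.2, 5.4]
width: 0.0276
```

```bash
python3 m.py
```

```text
t 6.5 pos [523.6  62.4 327.2] R 137.9 th 162.95 Ftan(CCW+) 0.57 [0.83, -0.36, 0.74, 1.06] Frad 1.26 Fz 5.9 M [-0.07   0.262 -0.028]
```

Request:
play_rows --commands '[[25,[0,0,1.3],[0,0.55,0]],[25,[0,0,2.7],[0,1.1,0]],[25,[0.06,0,4],[0,1.64,0]],[25,[0.1,0,5],[0,2.05,0]],[25,[0.13,0,6],[0,2.46,0]],[25,[0.13,0,6],[0,2.46,0]],[25,[0.13,0,6],[0,2.46,0]]]'

```text
t: 7.2
position: [0.5256, 0.0681, 0.3272]
orientation: [[0.94, 0.001, 0.342], [-0.342, 0.0, 0.94], [0.0, -1.0, 0.0]]
force: [0.1, 0.4, 5.7]
width: 0.027
```

```bash
python3 m.py
```

```text
t 7.35 pos [525.6  68.1 327.2] R 137.9 th 160.45 Ftan(CCW+) 0.29 [-0.42, 0.28, 0.31, 0.99] Frad 0.83 Fz 5.43 M [-0.067  0.244  0.012]
```

Request:
play_rows --commands '[[25,[0,0,1.3],[0,0.55,0]],[25,[0,0,2.7],[0,1.1,0]],[25,[0.06,0,4],[0,1.64,0]],[25,[0.1,0,5],[0,2.05,0]],[25,[0.13,0,6],[0,2.46,0]],[25,[0.13,0,6],[0,2.46,0]],[25,[0.13,0,6],[0,2.46,0]]]'

```text
t: 8.05
position: [0.5276, 0.0732, 0.3272]
orientation: [[0.924, -0.0, 0.382], [-0.382, -0.001, 0.924], [0.0, -1.0, -0.001]]
force: [-2.5, -2.5, 6.3]
width: 0.0274
```

```bash
python3 m.py
```

```text
t 8.2 pos [527.6  73.2 327.2] R 137.8 th 158.2 Ftan(CCW+) 2.69 [3.26, 2.5, 2.23, 2.76] Frad 0.63 Fz 6.33 M [-0.3    0.348  0.04 ]
```

Request:
play_rows --commands '[[25,[0,0,1],[0,0.41,0]],[25,[0.02,0,2],[0,0.82,0]],[25,[0.02,0,2],[0,0.82,0]],[25,[0.02,0,2],[0,0.82,0]]]'

```text
t: 8.6
position: [0.5282, 0.0747, 0.3272]
orientation: [[0.918, -0.001, 0.396], [-0.396, -0.001, 0.918], [-0.0, -1.0, -0.001]]
force: [-2.2, -1.6, 6.9]
width: 0.0273
```

```bash
python3 m.py 8
```

```text
t 8.95 pos [528.2  74.7 327.2] R 137.8 th 157.52 Ftan(CCW+) 3.09 [2.36, 2.61, 3.56, 3.36, 2.48, 3.98, 3.72, 2.61] Frad 1.01 Fz 6.72 M [-0.464  0.425  0.008]
```

Request:
play_rows --commands '[[25,[0,0,1],[0,0.41,0]],[25,[0.02,0,2],[0,0.82,0]],[25,[0.02,0,2],[0,0.82,0]],[25,[0.02,0,2],[0,0.82,0]]]'

```text
t: 9.35
position: [0.5289, 0.0762, 0.3271]
orientation: [[0.912, -0.001, 0.409], [-0.409, -0.002, 0.912], [-0.0, -1.0, -0.002]]
force: [-2.3, -3.6, 8.2]
width: 0.0273
```

```bash
python3 m.py 8
```

```text
t 9.7 pos [528.9  76.2 327.1] R 137.7 th 156.85 Ftan(CCW+) 4.18 [4.22, 5.25, 3.88, 4.46, 3.6, 3.73, 3.58, 4.75] Frad 0.81 Fz 7.35 M [-0.607  0.501  0.005]
```

Request:
play_rows --commands '[[25,[0,0,1],[0,0.41,0]],[25,[0.02,0,2],[0,0.82,0]],[25,[0.05,0,3],[0,1.23,0]],[25,[0.05,0,3],[0,1.23,0]],[25,[0.05,0,3],[0,1.23,0]]]'

```text
t: 10.2
position: [0.5299, 0.0783, 0.3271]
orientation: [[0.903, -0.002, 0.429], [-0.429, -0.002, 0.903], [-0.001, -1.0, -0.003]]
force: [-4.0, -4.8, 8.1]
width: 0.0274
```

```bash
python3 m.py 8
```

```text
t 10.55 pos [529.9  78.3 327.1] R 137.6 th 155.84 Ftan(CCW+) 5.62 [6.04, 6.03, 4.9, 5.83, 5.3, 5.03, 5.61, 6.21] Frad 1.22 Fz 8.43 M [-0.858  0.655  0.001]
```

The clockwise side has taken up: about 5.6 N, with the force starting to rise near 159.2°. Now anticlockwise, back through the free play.

Request:
play_rows --commands '[[25,[0.03,0,-3],[0,-1.23,0]],[25,[0.13,0,-6],[0,-2.46,0]],[25,[0.29,0,-9],[0,-3.69,0]],[25,[0.52,0,-12],[0,-4.92,0]],[25,[0.81,0,-15],[0,-6.15,0]],[25,[1.16,0,-18],[0,-7.39,0]],[25,[1.16,0,-18],[0,-7.39,0]],[25,[1.16,0,-18],[0,-7.39,0]]]'

```text
t: 11.35
position: [0.5239, 0.0634, 0.3272]
orientation: [[0.952, 0.0, 0.308], [-0.308, 0.0, 0.952], [0.0, -1.0, 0.0]]
force: [-1.2, -0.3, 6.8]
width: 0.0274
```

```bash
python3 m.py 4
```

```text
t 11.5 pos [523.9  63.4 327.2] R 137.9 th 162.55 Ftan(CCW+) 0.41 [0.66, 0.66, 0.38, -0.05] Frad 1.32 Fz 6.65 M [ 0.026  0.248 -0.028]
```

Request:
play_rows --commands '[[25,[0.03,0,-3],[0,-1.23,0]],[25,[0.13,0,-6],[0,-2.46,0]],[25,[0.29,0,-9],[0,-3.69,0]],[25,[0.52,0,-12],[0,-4.92,0]],[25,[0.81,0,-15],[0,-6.15,0]],[25,[1.16,0,-18],[0,-7.39,0]],[25,[1.16,0,-18],[0,-7.39,0]],[25,[1.16,0,-18],[0,-7.39,0]]]'

```text
t: 12.3
position: [0.5195, 0.0458, 0.3272]
orientation: [[0.983, 0.0, 0.183], [-0.183, 0.0, 0.983], [0.0, -1.0, 0.0]]
force: [-1.8, 0.1, 5.9]
width: 0.0282
```

```bash
python3 m.py 4
```

```text
t 12.45 pos [519.5  45.8 327.1] R 138.1 th 170.07 Ftan(CCW+) -0.25 [0.18, -0.41, -0.27, -0.5] Frad 1.34 Fz 6.56 M [-0.012  0.287  0.009]
```

Request:
play_rows --commands '[[25,[0,0,-1.3],[0,-0.55,0]],[25,[0,0,-2.7],[0,-1.1,0]],[25,[0.06,0,-4],[0,-1.64,0]],[25,[0.1,0,-5],[0,-2.05,0]],[25,[0.13,0,-6],[0,-2.46,0]],[25,[0.13,0,-6],[0,-2.46,0]],[25,[0.13,0,-6],[0,-2.46,0]]]'

```text
t: 13.15
position: [0.5185, 0.0403, 0.3272]
orientation: [[0.99, 0.001, 0.14], [-0.14, 0.001, 0.99], [0.001, -1.0, 0.001]]
force: [-2.2, 1.0, 6.1]
width: 0.0273
```

```bash
python3 m.py 4
```

```text
t 13.3 pos [518.6  40.3 327.2] R 138.2 th 172.39 Ftan(CCW+) -0.77 [-0.75, -0.51, -1.84, 0.03] Frad 1.52 Fz 5.98 M [ 0.15   0.252 -0.005]
```

Request:
play_rows --commands '[[25,[0,0,-1],[0,-0.41,0]],[25,[0.02,0,-2],[0,-0.82,0]],[25,[0.02,0,-2],[0,-0.82,0]],[25,[0.02,0,-2],[0,-0.82,0]]]'

```text
t: 13.7
position: [0.5183, 0.0383, 0.3271]
orientation: [[0.992, 0.001, 0.126], [-0.126, 0.001, 0.992], [0.001, -1.0, 0.001]]
force: [-0.8, 0.9, 6.1]
width: 0.0272
```

```bash
python3 m.py 8
```

```text
t 14.05 pos [518.3  38.3 327.2] R 138.2 th 173.22 Ftan(CCW+) -0.45 [-0.83, 0.3, -0.35, -0.72, -0.5, -0.47, -0.12, -0.88] Frad 1.17 Fz 6.3 M [0.195 0.259 0.034]
```

Request:
play_rows --commands '[[25,[0,0,-1],[0,-0.41,0]],[25,[0.02,0,-2],[0,-0.82,0]],[25,[0.05,0,-3],[0,-1.23,0]],[25,[0.06,0,-4],[0,-1.64,0]],[25,[0.06,0,-4],[0,-1.64,0]],[25,[0.06,0,-4],[0,-1.64,0]]]'

```text
t: 14.65
position: [0.5178, 0.0344, 0.3272]
orientation: [[0.995, 0.001, 0.097], [-0.097, 0.001, 0.995], [0.001, -1.0, 0.001]]
force: [-0.6, 0.8, 5.7]
width: 0.0275
```

```bash
python3 m.py 8
```

```text
t 15.0 pos [517.8  34.4 327.2] R 138.2 th 174.87 Ftan(CCW+) -0.86 [-0.74, -1.07, -0.54, -1.16, -0.88, -1.43, -0.64, -0.38] Frad 1.48 Fz 6.21 M [0.199 0.277 0.014]
```

Request:
play_rows --commands '[[25,[0,0,-1],[0,-0.41,0]],[25,[0.02,0,-2],[0,-0.82,0]],[25,[0.05,0,-3],[0,-1.23,0]],[25,[0.06,0,-4],[0,-1.64,0]],[25,[0.06,0,-4],[0,-1.64,0]],[25,[0.06,0,-4],[0,-1.64,0]]]'

```text
t: 15.6
position: [0.5175, 0.031, 0.3271]
orientation: [[0.998, 0.001, 0.068], [-0.068, 0.001, 0.998], [0.001, -1.0, 0.001]]
force: [-1.1, 2.9, 6.0]
width: 0.0274
```

```bash
python3 m.py 4
```

```text
t 15.75 pos [517.5  31.  327.2] R 138.3 th 176.27 Ftan(CCW+) -2.56 [-2.84, -2.58, -2.6, -2.22] Frad 1.25 Fz 5.88 M [ 0.49   0.283 -0.017]
```

Request:
play_rows --commands '[[25,[0,0,-1],[0,-0.41,0]],[25,[0.02,0,-2],[0,-0.82,0]],[25,[0.05,0,-3],[0,-1.23,0]],[25,[0.06,0,-4],[0,-1.64,0]],[25,[0.06,0,-4],[0,-1.64,0]],[25,[0.06,0,-4],[0,-1.64,0]]]'

```text
t: 16.35
position: [0.5173, 0.0278, 0.3272]
orientation: [[0.999, 0.001, 0.039], [-0.039, 0.002, 0.999], [0.001, -1.0, 0.002]]
force: [-1.8, 4.1, 5.5]
width: 0.0274
```

```bash
python3 m.py 4
```

```text
t 16.5 pos [517.3  27.8 327.2] R 138.3 th 177.6 Ftan(CCW+) -4.38 [-4.01, -3.65, -5.72, -4.16] Frad 1.77 Fz 5.53 M [0.885 0.261 0.014]
```

One more short step to reach about the same load as on the other side.

Request:
play_rows --commands '[[25,[0,0,-1],[0,-0.41,0]],[25,[0.02,0,-2],[0,-0.82,0]],[25,[0.02,0,-2],[0,-0.82,0]],[25,[0.02,0,-2],[0,-0.82,0]]]'

```text
t: 16.9
position: [0.5172, 0.0262, 0.3272]
orientation: [[1.0, 0.001, 0.024], [-0.024, 0.003, 1.0], [0.001, -1.0, 0.003]]
force: [-1.2, 5.8, 6.2]
width: 0.0278
```

```bash
python3 m.py 8; python3 -c "
from h import *
c=ctrl.capture('scene');cv2.imwrite('pics/sc_ccw.png',c['frame'])"
```

```text
t 17.25 pos [517.2  26.2 327.2] R 138.3 th 178.26 Ftan(CCW+) -5.49 [-5.8, -5.48, -4.93, -5.05, -5.3, -6.32, -5.97, -5.07] Frad 1.29 Fz 5.84 M [ 1.076  0.285 -0.014]
```

Both ends agree well: at equal loads the middle is at about 167.05° (force gives 167.1, moment 166.9 to 167.05). I'm going back to the middle.

Request:
play_rows --commands '[[25,[0.03,0,3],[0,1.23,0]],[25,[0.13,0,6],[0,2.46,0]],[25,[0.29,0,9],[0,3.69,0]],[25,[0.52,0,12],[0,4.92,0]],[25,[0.81,0,15],[0,6.15,0]],[25,[1.16,0,18],[0,7.39,0]],[25,[1.16,0,18],[0,7.39,0]],[25,[1.16,0,18],[0,7.39,0]]]'

```text
t: 18.1
position: [0.5188, 0.0422, 0.3271]
orientation: [[0.988, 0.001, 0.154], [-0.154, 0.0, 0.988], [0.001, -1.0, 0.0]]
force: [-1.4, 0.8, 6.1]
width: 0.0276
```

Request:
play_rows --commands '[[25,[0.03,0,3],[0,1.23,0]],[25,[0.13,0,6],[0,2.46,0]],[25,[0.29,0,9],[0,3.69,0]],[25,[0.44,0,11],[0,4.5,0]],[25,[0.44,0,11],[0,4.5,0]],[25,[0.44,0,11],[0,4.5,0]]]'

```text
t: 18.7
position: [0.521, 0.0529, 0.3271]
orientation: [[0.973, 0.0, 0.232], [-0.232, 0.0, 0.973], [0.0, -1.0, 0.0]]
force: [-1.7, 1.0, 6.3]
width: 0.0274
```

```bash
python3 m.py 6
```

```text
t 18.95 pos [521.   52.9 327.2] R 138.0 th 167.06 Ftan(CCW+) -0.08 [-0.58, -1.02, -0.61, 0.23, 0.98, 0.49] Frad 1.43 Fz 6.16 M [0.055 0.279 0.021]
```

Request:
play_rows --commands '[[28,[0,0,0],[0,0,0]],[30,[0,0,0],[0,0,0]],[34,[0,0,0],[0,0,0]],[45,[0,0,0],[0,0,0]],[60,[0,0,0],[0,0,0]],[75,[0,0,0],[0,0,0]],[75,[0,0,0],[0,0,0]],[75,[0,0,0],[0,0,0]]]'

```text
t: 19.75
position: [0.5209, 0.0529, 0.3267]
orientation: [[0.973, -0.0, 0.232], [-0.232, 0.0, 0.973], [-0.0, -1.0, 0.0]]
force: [-0.5, -0.8, -0.4]
width: 0.0753
```

```bash
python3 m.py 4;python3 -c "
from h import *
c=ctrl.capture('wrist');cv2.imwrite('pics/w4.png',c['frame'])
print(ctrl.get_state()['width'])"
```

```text
t 19.9 pos [520.9  52.9 326.7] R 138.1 th 167.08 Ftan(CCW+) -0.09 [0.94, -0.21, -0.63, -0.46] Frad 0.14 Fz 0.23 M [ 0.019  0.008 -0.026]
0.0749603155854443
```

View pics/w4.png

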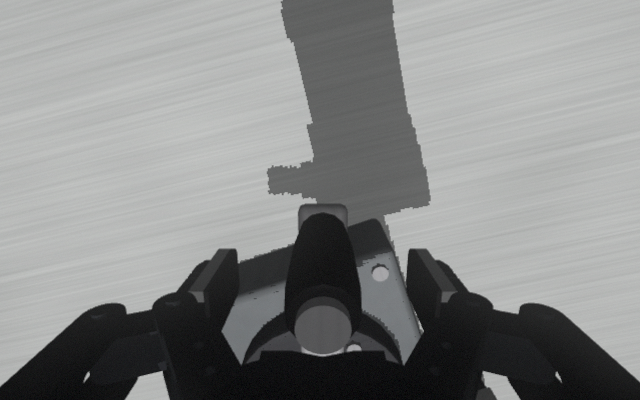

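The fingers are clear on both sides, with the grip centred at about col 323. Lifting straight up (tool -y), then moving away.

Request:
play_rows --commands '[[75,[0,-10,0],[0,0,0]],[75,[0,-25,0],[0,0,0]],[75,[0,-45,0],[0,0,0]],[75,[0,-65,0],[0,0,0]],[75,[0,-90,0],[0,0,0]],[75,[0,-115,0],[0,0,0]],[75,[0,-130,0],[0,0,0]],[75,[0,-130,0],[0,0,0]]]'

```text
t: 20.75
position: [0.5214, 0.0529, 0.4595]
orientation: [[0.973, 0.006, 0.232], [-0.232, 0.001, 0.973], [0.005, -1.0, 0.002]]
force: [0.3, -0.5, -0.3]
width: 0.0751
```

Request:
play_rows --commands '[[75,[0,0,20],[0,0,0]],[75,[0,0,50],[0,0,0]],[75,[0,0,85],[0,0,0]],[75,[0,0,120],[0,0,0]],[75,[0,0,145],[0,0,0]],[75,[0,0,150],[0,0,0]],[75,[0,0,150],[0,0,0]],[75,[0,0,150],[0,0,0]]]'

```text
t: 21.55
position: [0.5556, 0.197, 0.4563]
orientation: [[0.972, -0.001, 0.234], [-0.234, -0.002, 0.972], [-0.001, -1.0, -0.002]]
force: [0.1, -0.4, -0.8]
width: 0.0754
```

```bash
python3 -c "
from h import *
import pickle
d={}
for n in ('scene','side'):
    c=ctrl.capture(n);d[n]=c;cv2.imwrite(f'pics/{n}9.png',c['frame'])
pickle.dump(d,open('c9.pkl','wb'))
for n,(x,y,w,h) in (('scene',(315,150,35,40)),('side',(285,175,35,40))):
    a=np.clip(cv2.resize(d[n]['frame'][y-10:y+65,x-40:x+80],None,fx=6,fy=6,interpolation=cv2.INTER_CUBIC)*1.5,0,255).astype(np.uint8);cv2.imwrite(f'pics/z9{n}.png',a)
s=ctrl.get_state();print(s['t'],s['position'],s['force'])"
```

```text
21.65 [0.555685   0.19689444 0.45665386] [-0.40189106 -0.31992173  0.27228975]
```

View pics/scene9.png

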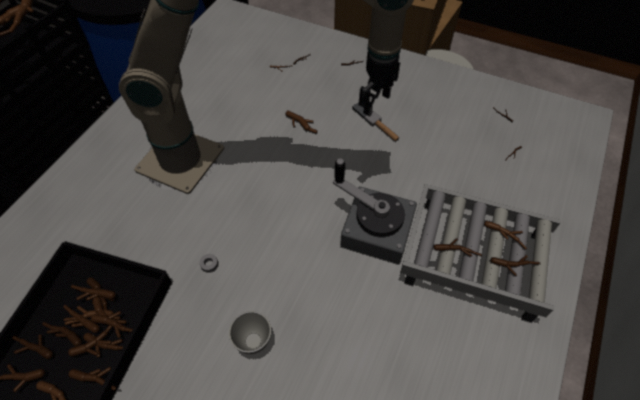

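View pics/z9scene.png

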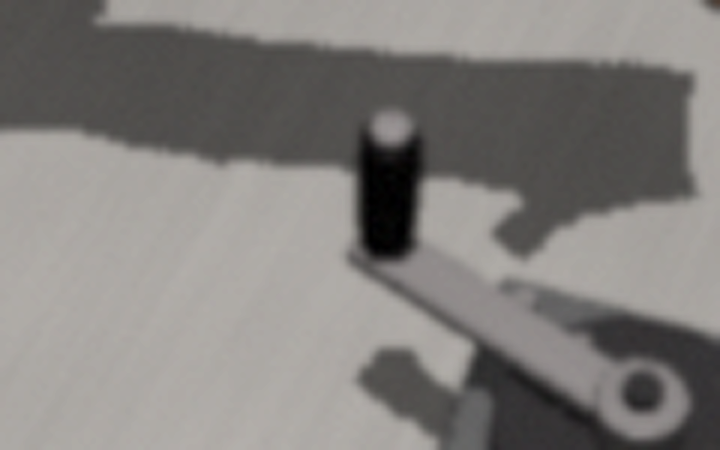

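View pics/z9side.png

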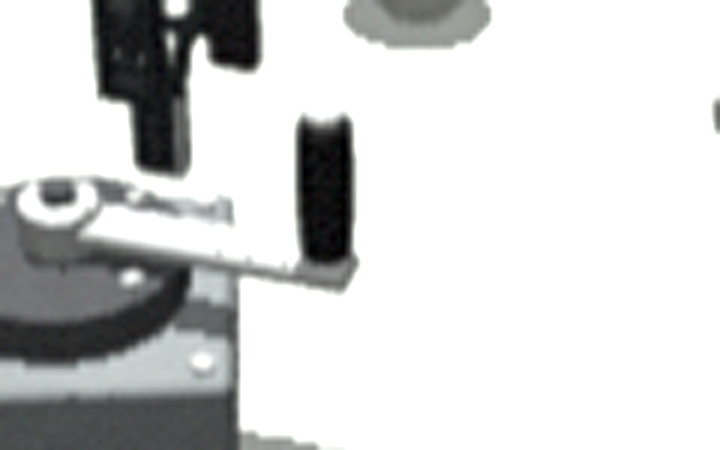

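The scene view shows the crank standing free, with the pin end at about (340,161) and the bystanders where they were. One last angle check, then I'll hand in.

```bash
python3 - <<'E'
from h import *
import pickle
d=pickle.load(open("c9.pkl","rb"));e=pickle.load(open("c0.pkl","rb"))
A=[];B=[]
for n,(u,v) in (("scene",(340.1,161.3)),("side",(299.3,184))):
    o,r=ray(d[n],u,v);r/=np.linalg.norm(r);P=np.eye(3)-np.outer(r,r);A.append(P);B.append(P@o)
g=np.linalg.lstsq(np.vstack(A),np.hstack(B),rcond=None)[0]
print(g,np.degrees(np.arctan2(g[1]-.022,g[0]-.6555)))
for n in d:
    df=cv2.absdiff(d[n]["frame"],e[n]["frame"]).max(2)
    for nm,(x,y,w,h) in {"scene":dict(collar=(195,250,30,28),tub=(225,308,55,55),brush_end=(375,118,30,28),root=(283,105,38,32)),"side":dict(collar=(358,172,25,20),tub=(315,140,16,35),brush=(258,308,88,55),root=(356,287,50,25))}[n].items():
        print(n,nm,(df[y:y+h,x:x+w]>40).sum())
ctrl.finish_job();print(ctrl.get_state()['t'])
E
```

```text
[0.51884497 0.05436557 0.20339636] 166.67550803352427
scene collar 0
scene tub 0
scene brush_end 0
scene root 0
side collar 0
side tub 0
side brush 0
side root 0
the job is handed in; nothing more can be done
the job is handed in; nothing more can be done
```

The crank is back in the middle of its free play, released and standing free. I handed the job in at about 22 s of the 64 s allowed.

- **Ends of the play:** I gripped the upright sleeve and swung the crank clockwise until the coupling took up, pushing to about 5.6 N. I then swung it anticlockwise to about 5.5 N. The force started to rise near 159° on the clockwise side and near 175° on the other.
- **Middle:** Comparing positions at equal load on both sides put the middle at about 167.05°. I released the crank at 167.06°, with almost no sideways force left on the tool. The force readings gave 167.1–167.2° and the moment readings 166.8–167.05°, so they differ by a few tenths of a degree.
- **Last checks:** After I lifted clear and moved the arm aside, the cameras put the crank at about 166.7°, which matches within their accuracy. The tool force read about zero. Before-and-after pictures showed no change around the tub, collar, brush or root. No check failed.

The measured stiffness past the ends was about 0.65–0.75 N/mm, below the stated 1 N/mm. That may come from give in the gripper and arm, and since it was nearly the same both ways it should barely shift the middle.

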